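Mesh a guard-door hinge and hold it in line for the pin

ROBOT

A 6-joint arm with a two-finger parallel gripper is mounted at the origin on the work surface. World frame = base frame: x ahead of the robot, y to its left, z up, the work surface at z = 0. Lengths are in mm, angles in rad, forces in N, time in s.
With the tool pointing down it reaches from about 400 to 925 mm from the base axis. Payload 12.5 kg.
Tool frame: the origin (TCP) lies on the centre line of the jaws, within the pads' length; the fingertips stand 11 mm ahead of it and the grasp point (between the pads) lies 8 mm behind it; z points along the fingers, y is the line along which they close (so a half turn about z gives the same grasp; the last joint's range is limited). The gripper opens to 95 mm and grips with 3 to 60 N. Pads are 20 mm wide; open, the fingers measure 119 mm over their backs; the gripper's body (75 mm by 180 mm) begins 59 mm behind the grasp point.
Start: joints at [-1.437, 0.491, 1.559, -0, 1.092, -0.106], TCP at [148.465, -607.127, 225.661] pointing down, gripper open.
Joint ranges: [-3.1, 3.1], [-0.84, 2.19], [0.05, 2.79], [-1.13, 4.28], [0.06, 2.93], [-2.69, 2.69]. Speed limits (rad/s): [2.22, 2.22, 2.79, 3.14, 3.14, 3.14].

INTERFACE

Orientations are given as a 3x3 rotation matrix whose columns are the frame's x, y, z axes.
In Python, from bench import env gives the robot as it stands. The module is installed in compiled form; this text tells all that it offers.
- The arm moves only by the tool apply_moves, never from a script. Its argument "deltas" is a list of rows, each a list of 5 numbers: the gripper command: -1 is shut, 1 is fully open, values between are in proportion, then the shift along the tool's x, y, z in cm, then the turn about the tool's z in degrees. In form: [[gripper, dx, dy, dz, turn], ...]. A call has 1 to 8 rows; each row shifts and turns the commanded pose from where the row before left it, along the tool's axes as they then stand; what a row does not reach is not made up. A row lasts 1/12 s, in which the tool goes at most 41.7 mm and 7.16 degrees, less where a joint would pass 70% of its speed; a pose out of reach is approached as far as the arm can. A call is refused whole if a number of a shift passes 4.17 or a number of a turn 7.16, either way. A call with a gripper value outside its range is refused whole. The fingers move at their own pace and stop on an object; "newtons" is the grip in N (left out, the last holds). Time passes only in rows, so rows that do not move let the fingers close. It gives the time, the measured TCP pose, the force, the opening and the grip force at its end, in the units of the state.
- env.observe(): the state, without advancing time (a new reading comes with each control period).
- env.get_image(name): name is "scene" or "side" or "wrist"; returns the picture (400x640x3 uint8, red, green, blue); there is no depth.
- env.camera_info(name): a dict with "fx", "fy", "cx", "cy" (pixels), "pose" (4x4, takes a point from camera to world coordinates); the wrist camera has in their place "tool_from_camera" (4x4, takes a point from camera to tool coordinates, whose origin is the TCP and whose axes are the flange's). Camera axes: x right, y up, looking along -z (the intrinsics and any distortion apply to the point x, -y, -z); pixel columns grow to the right and rows downward; lengths in mm; the calibration is good to about 2 mm. The wrist camera is an equidistant fisheye: a pixel r from the principal point sees the ray r / f radians off the axis. A picture is of the moment at which its call begins: read the wrist's pose just before it. camera_info takes no time and is no camera call.
- env.job_done(): hands the job in; it is judged then, once.
The state is a dict: "t": time; "joints": joint angles; "qvel": joint speeds; "effort": joint torques, N m; "eef_pos": TCP position; "ee_rot": TCP orientation; "ft_force": force on the tool from outside, world axes, zero at the start; "torque": the same for the moment, N m; "width": finger opening in mm; "finger_force": force on a finger pad.
Only numpy, scipy, OpenCV 4.12 (cv2) and the standard library are available. Lean on these libraries where they do the work, as an engineer would, in place of code of your own. Each camera call takes 0.05 s, during which the arm holds its last target. There are 200 camera calls.

TASK

Take the jamb leaf (the hinge leaf with two knuckles) out of the plywood rack and set it upright, edge first, down into the slot of the steel jamb block, fully home with its knuckles hanging outside the slot's open end, and let go of it. Then take the door leaf (the one with a single knuckle), bring its knuckle in between the two on the jamb leaf so that the knuckle holes line up for the pin, and finish while holding it still there in the gripper, its weight not resting on the jamb leaf and not pressed against it. Leave the plain plate in the rack and everything else on the bench where it is.

Things in the scene. Friction and masses are not known exactly. Their poses are not given: they have to be found in the camera images.
- jamb_leaf: Steel leaf with 2 knuckles, 0.4-0.6 kg, stands in a rack slot. Origin: bottom edge, mid-thickness; z up, x across the 8 mm plate. Plate 100 tall, from hinge axis (y=-44) to y=+26. Knuckles: tubes 22 outside, 12 hole, at z=0-27 and 73-100; between them the plate is cut back to y=-28. Mass centre about y=-13: grip the top edge there, across the plate. In the rack its y is the rack's y (mm)
- door_leaf: Steel leaf with 1 knuckle, upright in another rack slot, turned half round: its y points against the rack's y. Frame, plate (8 thick, 100 tall, axis y=-44, far edge y=+26 mm) and weight as the jamb leaf. Its knuckle (22 outside, 12 hole) is at z=30.5-69.5 mm; above and below it the plate is cut back to y=-28 mm. Mass centre about y=-10 mm
- jamb_leaf_axis (a point): Point on the jamb leaf's hinge axis at half height, midway between its two knuckles (y=-44, z=50 mm in the leaf's frame, same axes). In mesh and centred, the door knuckle has 3.5 mm of play above and below, and 5 mm to the bottom of the pocket it enters sideways
- door_leaf_axis (a point): Centre of the door leaf's knuckle, on its hinge axis at half height (y=-44, z=50 mm in the leaf's frame, same axes). It belongs on the point jamb_leaf_axis, the two plates on opposite sides of the axis (y axes about opposite)
- jamb_block: Steel block fixed to the bench, 70 x 64, 75 mm tall, low feet out to x=+-67. Origin: centre of underside, z up. Slot 9.6 mm wide in its top along y at x=0: floor at z=30 (45 deep), open at the face y=-32, closed at y=+22, mouth bevelled 3 mm each side. The jamb leaf goes in with its axes parallel to the block's; its far edge meets the closed end when its origin is at y=-4 mm
- slot_floor (a point): Point on the floor of the jamb block's slot (y=-6, z=30 mm in the block's frame, same axes): where the jamb leaf's origin belongs
- rack: Plywood rack fixed to the bench, 186 x 52, 75 mm tall, on a 200 x 110 x 12 mm foot. Origin: centre of underside. Three 11 mm slots run through it along y at x=-62, 0, +62 mm, floors at z=30 mm; the two leaves and the plain plate stand in them in any order, rising 55 mm above the rack's top
- plain_plate: plain steel plate without knuckles, 70 x 8 x 100 mm tall, standing in the third slot of the rack; origin at the centre of its bottom edge. Not used
- hinge_pin: headed steel hinge pin, 10 mm thick, 110 mm long, lying in the small black tray with some brass washers; for the fitter to drive in later. Origin at the underside of its middle, pin along y. Not used
- hub_a: splined steel hub, 56 mm across, 34 mm tall, bystander; origin at its underside
- hub_b: splined steel hub, 56 mm across, 34 mm tall, bystander; origin at its underside
- hub_c: splined steel hub, 68 mm across, 40 mm tall, bystander; origin at its underside
- hammer: hammer lying on the bench, bystander; origin at its underside
- caliper: caliper lying on the bench, bystander; origin at its underside
There are look-alikes about, which are no part of the job. What is shaped like the jamb_leaf but blue is not meant.

How it is judged:
By the outcome, as a careful person would: the job done as asked, in the order asked, and still so for the second after the job is handed in, while the arm keeps its last pose, push and grip.
It also fails if it takes over 61 s, if anything falls off the work surface, if the arm or the gripper's body presses on something with over 40 N, if the wrist force passes 120 N, or if a joint passes its speed limit or range.

## Working session

There is one attempt and no reset: what is moved stays moved. The work goes in short steps, Python scripts to look and compute and a tool call to move; the robot and the scene stay as the last step left them, time stands still between calls to the robot, and variables do not carry over. Pictures are saved under pics/ and viewed, at most 10 in all, crops included, and the job is handed in when it is done.

Besides the shell and the picture viewer there is one more tool, called after "Emit:" by a JSON object that holds its "name" and its "arguments". apply_moves: Moves the arm, as the interface text tells. Its arguments: {"type":"object","properties":{"deltas":{"type":"array"},"newtons":{"type":"number"}},"required":["deltas"]}

```bash
mkdir -p pics
cat > h.py <<'E'
from bench import env
import numpy as np, cv2
np.set_printoptions(precision=2,suppress=True)
def save(n,im,crop=None,s=1):
    if crop: x0,y0,x1,y1=crop; im=im[y0:y1,x0:x1]
    im=cv2.resize(im,None,fx=s,fy=s,interpolation=cv2.INTER_CUBIC)
    cv2.imwrite(f'pics/{n}.png',im[:,:,::-1])
def cam(name,st=None):
    c=env.camera_info(name)
    if name=='wrist':
        st=st or env.observe(); T=np.eye(4);T[:3,:3]=st['ee_rot'];T[:3,3]=st['eef_pos']
        P=T@c['tool_from_camera']
    else: P=np.array(c['pose'])
    return c,P
def ray(c,P,u,v,fish=False):
    x=(u-c['cx'])/c['fx'];y=(v-c['cy'])/c['fy']
    if fish:
        r=np.hypot(x,y);k=np.sin(r)/max(r,1e-9);d=np.array([x*k,-y*k,-np.cos(r)])
    else: d=np.array([x,-y,-1.])
    return P[:3,3],P[:3,:3]@d
def onz(c,P,u,v,z,fish=False):
    o,d=ray(c,P,u,v,fish);return o+d*(z-o[2])/d[2]
def proj(c,P,p,fish=False):
    q=P[:3,:3].T@(np.asarray(p,float)-P[:3,3]);x,y,z=q[0],-q[1],-q[2]
    if fish:
        r=np.hypot(x,y);t=np.arctan2(r,z);x,y,z=x/r*t,y/r*t,1
    return np.array([c['cx']+c['fx']*x/z,c['cy']+c['fy']*y/z])
E
python3 - <<'E'
from h import *
a=env.get_image('scene');b=env.get_image('side');st=env.observe();w=env.get_image('wrist')
np.savez('i0.npz',a=a,b=b,w=w)
save('a',a,s=1.25);save('b',b,s=1.25);save('w',w,s=1.25)
for n in('scene','side','wrist'):print(n,env.camera_info(n))
print(st)
E
```

```text
scene {'fx': 461.0554644798845, 'fy': 461.0554644798845, 'cx': 317.3981260918375, 'cy': 197.91635344705946, 'pose': array([[  -0.19,   -0.69,    0.7 , 1538.26],
       [   0.98,   -0.14,    0.13,  139.14],
       [   0.01,    0.71,    0.7 , 1069.18],
       [   0.  ,    0.  ,    0.  ,    1.  ]])}
side {'fx': 483.16893249401545, 'fy': 483.16893249401545, 'cx': 324.19337973827305, 'cy': 196.72250348012423, 'pose': array([[ -0.89,   0.26,  -0.38,  57.48],
       [ -0.46,  -0.49,   0.74, 974.72],
       [  0.01,   0.83,   0.55, 840.08],
       [  0.  ,   0.  ,   0.  ,   1.  ]])}
wrist {'fx': 309.70691628693146, 'fy': 309.70691628693146, 'cx': 319.5792452368608, 'cy': 201.16146020787633, 'tool_from_camera': array([[   0.  ,    0.97,    0.24,   65.91],
       [   1.  ,   -0.  ,   -0.  ,   -0.  ],
       [  -0.  ,    0.24,   -0.97, -159.14],
       [   0.  ,    0.  ,    0.  ,    1.  ]])}
{'t': 0.1, 'joints': array([-1.44,  0.49,  1.56, -0.  ,  1.09, -0.11]), 'qvel': array([ 0., -0., -0.,  0., -0., -0.]), 'effort': array([  0.  , -61.36, -25.86,   0.07,   0.05,  -0.  ]), 'eef_pos': array([ 148.44, -606.92,  225.15]), 'ee_rot': array([[ 0.97,  0.24, -0.  ],
       [ 0.24, -0.97,  0.  ],
       [ 0.  , -0.  , -1.  ]]), 'ft_force': array([-0.53,  0.91,  0.71]), 'torque': array([-0.04, -0.02,  0.01]), 'finger_force': 0.0, 'width': 95.01884024772866}
```

View pics/a.png

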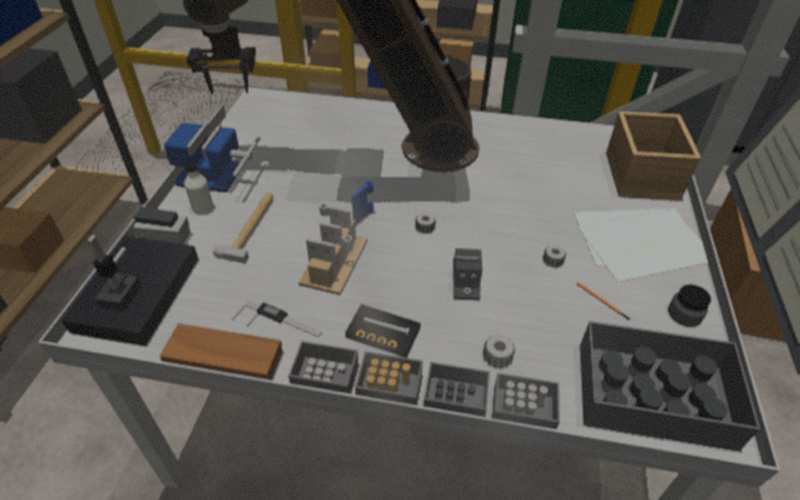

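View pics/b.png

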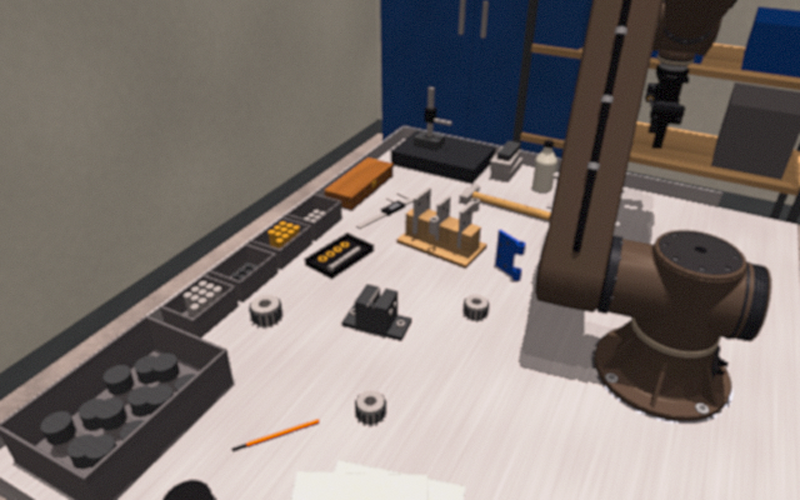

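Scene (800 px view) shows the rack at ~(335,255), with three plates standing in it. The jamb block is at (467,275) and the blue look-alike at (363,200). In the side view the rack is at (442,235) and the block at (378,310). Next I enlarge the rack and the block in both views.

Run:
```python
from h import *
d=np.load('i0.npz');a,b=d['a'],d['b']
R=lambda im,x,y,w,h:cv2.resize(im[y:y+h,x:x+w],(400,300),interpolation=cv2.INTER_CUBIC)
save('c',np.vstack([np.hstack([R(a,224,150,100,75),R(b,304,143,100,75)]),np.hstack([R(a,339,185,72,54),R(b,266,220,72,54)])]))
for n,u,v in(('scene',335,270),('scene',467,290),('side',442,245),('side',378,325)):
    c,P=cam(n);print(n,onz(c,P,u/1.25,v/1.25,12))
```

```text
scene [ 596.22 -186.05   12.  ]
scene [598.44 145.48  12.  ]
side [ 546.21 -184.42   12.  ]
side [538.63 152.07  12.  ]
```

View pics/c.png

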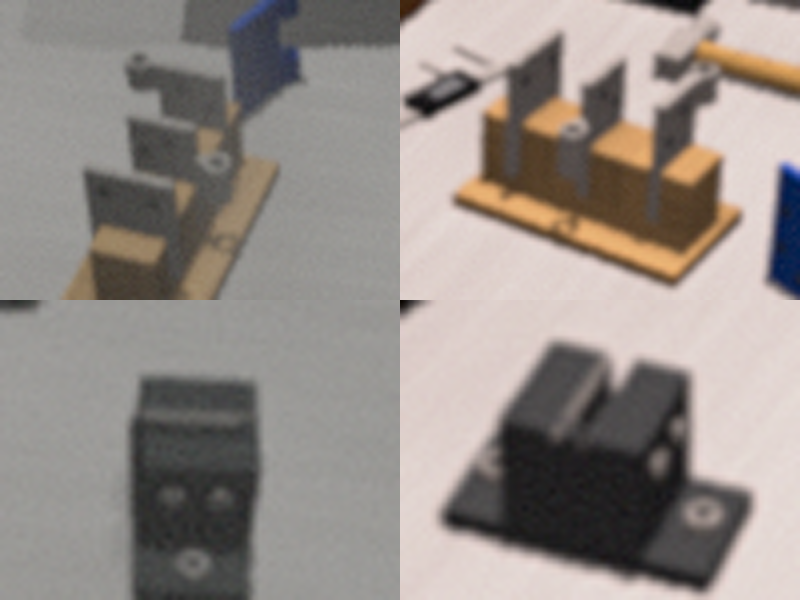

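Scene crop: three plates, named in order.
- **Far plate** (knuckle at the top-left end, crop (140,62)): this is the grey jamb leaf, with an end knuckle at the top and its knuckles toward world -Y.
- **Middle plate** (single mid-height knuckle at (215,160), toward +Y): this is the door leaf.
- **Near plate** (no knuckles): this is the plain plate.

The leaf at (270,50) is blue, so it is not the one meant. The block slot runs along about Y and opens toward -Y.

```bash
cat >> h.py <<'E'
def plan(pos,a=None,g=1,n=None,vmax=41):
    st=env.observe();R=st['ee_rot'];p=st['eef_pos'];a0=np.degrees(np.arctan2(R[1,0],R[0,0]))
    a=a0 if a is None else a
    d=np.array(pos,float)-p;t=-(a-a0)
    n=n or int(max(np.ceil(np.linalg.norm(d)/vmax),np.ceil(abs(t)/7.1),1))
    print('from',p,'a',round(a0,2),'t',st['t'],'n',n)
    for i in range(n):
        r=np.radians(a0-t*i/n);X=np.array([np.cos(r),np.sin(r),0]);Y=np.array([np.sin(r),-np.cos(r),0])
        print([g,round(float(d@X)/n/10,2),round(float(d@Y)/n/10,2),round(-d[2]/n/10,2),round(t/n,2)])
E
python3 - <<'E'
from h import *
plan((575,-190,250),90,n=16)
E
```

```text
from [ 148.43 -606.95  225.21] a 13.74 t 0.15 n 16
[1, 3.21, -1.9, np.float64(-0.15), np.float64(-4.77)]
[1, 3.36, -1.63, np.float64(-0.15), np.float64(-4.77)]
[1, 3.48, -1.34, np.float64(-0.15), np.float64(-4.77)]
[1, 3.58, -1.05, np.float64(-0.15), np.float64(-4.77)]
[1, 3.65, -0.75, np.float64(-0.15), np.float64(-4.77)]
[1, 3.7, -0.44, np.float64(-0.15), np.float64(-4.77)]
[1, 3.73, -0.13, np.float64(-0.15), np.float64(-4.77)]
[1, 3.72, 0.18, np.float64(-0.15), np.float64(-4.77)]
[1, 3.7, 0.49, np.float64(-0.15), np.float64(-4.77)]
[1, 3.64, 0.79, np.float64(-0.15), np.float64(-4.77)]
[1, 3.56, 1.09, np.float64(-0.15), np.float64(-4.77)]
[1, 3.46, 1.39, np.float64(-0.15), np.float64(-4.77)]
[1, 3.33, 1.67, np.float64(-0.15), np.float64(-4.77)]
[1, 3.18, 1.94, np.float64(-0.15), np.float64(-4.77)]
[1, 3.01, 2.2, np.float64(-0.15), np.float64(-4.77)]
[1, 2.82, 2.44, np.float64(-0.15), np.float64(-4.77)]
```

Emit:
{"name": "apply_moves", "arguments": {"deltas": [[1,3.2,-1.9,-0.3,-4.77],[1,3.36,-1.63,-0.3,-4.77],[1,3.48,-1.34,-0.3,-4.77],[1,3.58,-1.05,-0.3,-4.77],[1,3.65,-0.75,-0.3,-4.77],[1,3.7,-0.44,-0.3,-4.77],[1,3.73,-0.13,-0.3,-4.77],[1,3.72,0.18,-0.3,-4.77]]}}

```text
t: 0.82
eef_pos: [362.6, -397.0, 249.7]
ee_rot: [[0.614, 0.789, -0.0], [0.789, -0.614, 0.0], [-0.0, -0.0, -1.0]]
ft_force: [1.0, -1.0, 0.3]
width: 94.9
finger_force: 0.0
```

Emit:
{"name": "apply_moves", "arguments": {"deltas": [[1,3.7,0.49,0,-4.77],[1,3.64,0.79,0,-4.77],[1,3.56,1.09,0,-4.77],[1,3.46,1.39,0,-4.77],[1,3.33,1.67,0,-4.77],[1,3.18,1.94,0,-4.77],[1,3.0,2.2,0,-4.77],[1,2.82,2.44,0,-4.77]]}}

```text
t: 1.48
eef_pos: [575.8, -188.5, 249.5]
ee_rot: [[-0.005, 1.0, -0.0], [1.0, 0.005, -0.0], [-0.0, -0.0, -1.0]]
ft_force: [-0.2, 0.4, -0.2]
width: 94.9
finger_force: 0.0
```

Emit:
{"name": "apply_moves", "arguments": {"deltas": [[1,0,0,0,0],[1,0,0,0,0],[1,0,0,0,0]]}}

```text
t: 1.73
eef_pos: [574.4, -190.1, 249.3]
ee_rot: [[-0.001, 1.0, -0.001], [1.0, 0.001, 0.0], [0.0, -0.001, -1.0]]
ft_force: [-0.9, -0.0, -0.2]
width: 95.1
finger_force: 0.0
```

Run:
```python
from h import *
st=env.observe();w=env.get_image('wrist');np.savez('i1.npz',w=w,p=st['eef_pos'],R=st['ee_rot'])
print(st['eef_pos'],st['ee_rot'],st['t'],st['qvel'])
save('w1',w,s=1.25)
```

```text
[ 574.39 -190.1   249.3 ] [[-0.  1. -0.]
 [ 1.  0.  0.]
 [ 0. -0. -1.]] 1.7333 [-0.02 -0.01  0.01  0.   -0.    0.  ]
```

View pics/w1.png

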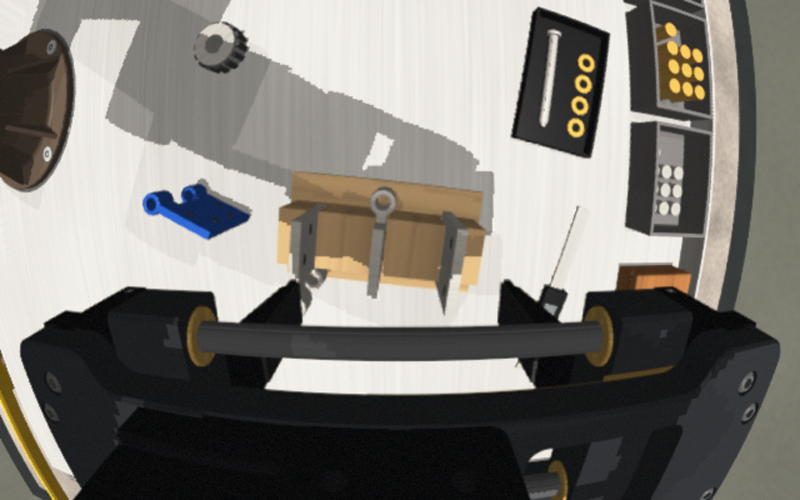

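The wrist view confirms the order: jamb leaf on the left (knuckles at the bottom, ~(312,285)), door leaf in the middle (knuckle at (384,203)) and plain plate on the right. I go closer with the rack clear of the gripper.

Emit:
{"name": "apply_moves", "arguments": {"deltas": [[1,-2.0,0,1.5,0],[1,-2.0,0,2.0,0],[1,-2.0,0,2.0,0],[1,0,0,0,0],[1,0,0,0,0],[1,0,0,0,0]]}}

```text
t: 2.28
eef_pos: [574.4, -250.6, 195.3]
ee_rot: [[0.001, 1.0, 0.0], [1.0, -0.001, -0.0], [-0.0, 0.0, -1.0]]
ft_force: [0.8, 0.1, 0.9]
width: 95.1
finger_force: 0.0
```

Run:
```python
from h import *
st=env.observe();w=env.get_image('wrist');np.savez('i2.npz',w=w,p=st['eef_pos'],R=st['ee_rot'])
print(st['eef_pos'],st['ee_rot'],st['t'])
c,P=cam('wrist',st)
print(proj(c,P,(575,-190,75),True))
save('w2',w,crop=(190,110,430,290),s=10/3)
```

```text
[ 574.41 -250.56  195.33] [[ 0.  1.  0.]
 [ 1. -0. -0.]
 [-0.  0. -1.]] 2.2833
[321.52 132.7 ]
```

View pics/w2.png

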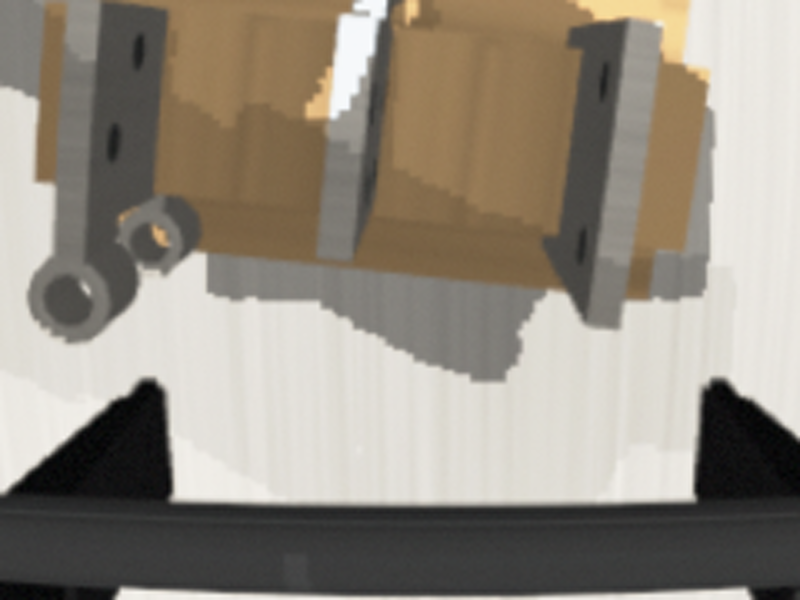

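Close view: jamb leaf top knuckle ring at crop (73,296), its top edge running from (84,5) to (70,250). The door leaf's far edge end is at (336,256) and the plain plate's edge runs (642,22)-(605,325).

Run:
```python
from h import *
c,P=cam('wrist')
f=lambda x,y,z:onz(c,P,190+x*.3,110+y*.3,z,True)
for n,x,y in(('jk',73,296),('jtop',84,5),('jbot',70,250),('door far',336,256),('doorup',357,80),('plain top',642,22),('plain bot',605,325)):print(n,f(x,y,130))
d=f(642,22,130)-f(605,325,130);print('plain len',np.linalg.norm(d),np.degrees(np.arctan2(d[1],d[0])))
d=f(84,5,130)-f(73,296,130);print(np.degrees(np.arctan2(d[1],d[0])))
w=np.load('i1.npz');st=dict(eef_pos=w['p'],ee_rot=w['R']);c,P=cam('wrist',st)
k=onz(c,P,384/1.25,203/1.25,99.5,True);print('door knuckle',k)
w=cv2.resize(w['w'][130:250,210:410],None,fx=4,fy=4,interpolation=cv2.INTER_CUBIC);cv2.imwrite('pics/w1c.png',w[:,:,::-1])
```

```text
jk [ 489.77 -237.34  130.  ]
jtop [ 495.86 -170.51  130.  ]
jbot [ 489.89 -226.4   130.  ]
door far [ 552.17 -228.23  130.  ]
doorup [ 557.27 -189.26  130.  ]
plain top [ 619.31 -175.82  130.  ]
plain bot [ 612.96 -244.15  130.  ]
plain len 68.62664465148897 84.6919489485167
84.79282788044635
door knuckle [ 560.62 -159.98   99.5 ]
```

View pics/w1c.png

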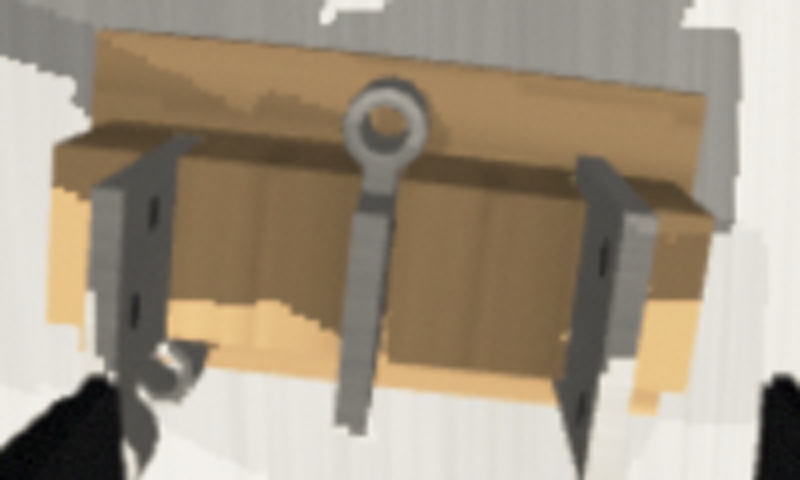

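Rack y runs at ~84.7° in world. The jamb leaf grip point is ≈ (492.7,-206.4) and the door knuckle ≈ (559,-159). Before grasping I look at the block from above.

Emit:
{"name": "apply_moves", "arguments": {"deltas": [[1,4.0,0,0,0],[1,4.0,0,0,0],[1,4.0,0,0,0],[1,4.0,0,0,0],[1,4.0,0,0,0],[1,4.0,0,0,0],[1,4.0,0,0,0],[1,3.0,0,0,0]]}}

```text
t: 3.0
eef_pos: [574.0, 63.4, 196.1]
ee_rot: [[-0.003, 1.0, 0.002], [1.0, 0.003, 0.0], [0.0, 0.002, -1.0]]
ft_force: [1.3, -0.5, 0.2]
width: 95.0
finger_force: 0.0
```

Emit:
{"name": "apply_moves", "arguments": {"deltas": [[1,2.0,0,0,0],[1,0,0,0,0],[1,0,0,0,0],[1,0,0,0,0]]}}

```text
t: 3.33
eef_pos: [574.4, 79.7, 195.3]
ee_rot: [[-0.001, 1.0, 0.001], [1.0, 0.001, -0.0], [-0.0, 0.001, -1.0]]
ft_force: [0.1, -0.5, 0.5]
width: 95.4
finger_force: 0.0
```

Run:
```python
from h import *
st=env.observe();w=env.get_image('wrist');np.savez('i3.npz',w=w,p=st['eef_pos'],R=st['ee_rot'])
print(st['eef_pos'],st['ee_rot'],st['t'])
c,P=cam('wrist',st)
u=proj(c,P,(568,150,75),True);print(u);x,y=int(u[0])-80,max(int(u[1])-60,0);print(x,y)
save('w3',w,crop=(x,y,x+160,y+120),s=5)
```

```text
[574.44  79.73 195.31] [[-0.  1.  0.]
 [ 1.  0. -0.]
 [-0.  0. -1.]] 3.3333
[313.74 121.94]
233 61
```

View pics/w3.png

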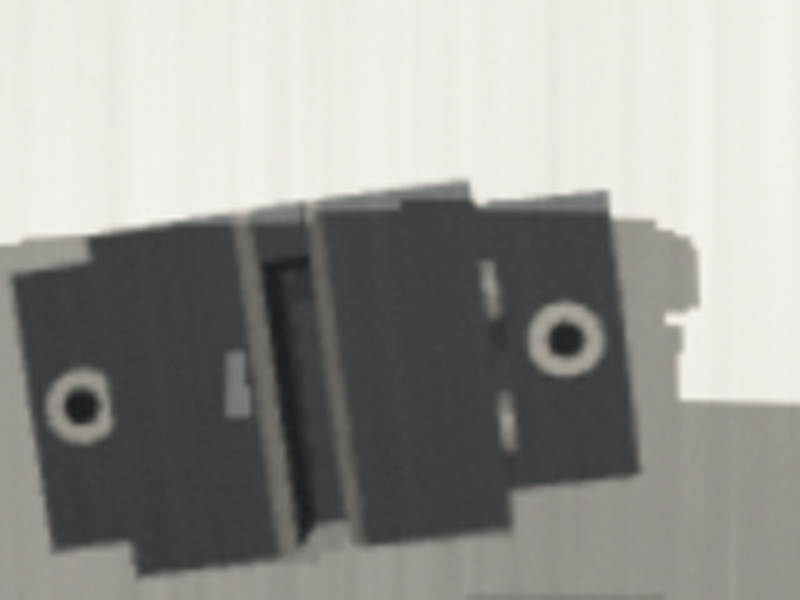

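Block crop: slot bevel lines run from about (279,212) at the closed end to (324,550) at the open end. The block's bottom (open) face corners are (137,575) and (512,530), top corners (90,235) and (470,183).

Run:
```python
from h import *
c,P=cam('wrist')
f=lambda x,y,z=75:onz(c,P,233+x*.2,61+y*.2,z,True)
pts={k:f(*v) for k,v in dict(bl=(137,575),br=(512,530),tl=(90,237),tr=(470,183),sl0=(235,220),sr0=(323,208),sl1=(281,556),sr1=(368,543),h1=(80,405),h2=(566,339)).items()}
for k in pts:print(k,pts[k])
n=np.linalg.norm;an=lambda a,b:np.degrees(np.arctan2(*(pts[b]-pts[a])[1::-1]))
print('w',n(pts['bl']-pts['br']),n(pts['tl']-pts['tr']),'len',n(pts['bl']-pts['tl']),n(pts['br']-pts['tr']))
print(an('bl','br'),an('tl','tr'),an('sl1','sl0'),an('sr1','sr0'),an('bl','tl'),an('br','tr'))
s0=(pts['sl0']+pts['sr0'])/2;s1=(pts['sl1']+pts['sr1'])/2;print('slot',s0,s1,n(pts['sl0']-pts['sr0']),n(pts['sl1']-pts['sr1']))
print('mid corners',sum(pts[k] for k in('bl','br','tl','tr'))/4)
g=[f(80,405,12),f(566,339,12)];print('bolts z12',g,n(g[0]-g[1]),(g[0]+g[1])/2,np.degrees(np.arctan2(*(g[1]-g[0])[1::-1])))
```

```text
bl [518.68 100.61  75.  ]
br [587.71 108.71  75.  ]
tl [511.29 163.06  75.  ]
tr [579.86 171.57  75.  ]
sl0 [537.89 165.26  75.  ]
sr0 [553.7  167.13  75.  ]
sl1 [545.59 103.95  75.  ]
sr1 [561.53 106.29  75.  ]
h1 [508.89 132.3   75.  ]
h2 [597.14 143.53  75.  ]
w 69.50745146435445 69.09864425906932 len 62.87953120940713 63.346619878149966
6.6926920356704445 7.07856924729328 97.15335328629354 97.33156797082813 96.74834334343177 97.11911244329353
slot [545.79 166.2   75.  ] [553.56 105.12  75.  ] 15.91710403605802 16.11107313044527
mid corners [549.38 135.99  75.  ]
bolts z12 [array([494.43, 129.16,  12.  ]), array([602.59, 142.92,  12.  ])] 109.03356764012665 [548.51 136.04  12.  ] 7.251685388190231
```

Run:
```python
from h import *
plan((492.7,-206.4,180),84.7,g=-.1,n=9)
```

```text
from [574.48  79.27 195.15] a 90.03 t 3.3833 n 9
[-0.1, -3.17, -0.91, np.float64(0.17), np.float64(0.59)]
[-0.1, -3.18, -0.88, np.float64(0.17), np.float64(0.59)]
[-0.1, -3.19, -0.84, np.float64(0.17), np.float64(0.59)]
[-0.1, -3.2, -0.81, np.float64(0.17), np.float64(0.59)]
[-0.1, -3.21, -0.78, np.float64(0.17), np.float64(0.59)]
[-0.1, -3.22, -0.75, np.float64(0.17), np.float64(0.59)]
[-0.1, -3.22, -0.71, np.float64(0.17), np.float64(0.59)]
[-0.1, -3.23, -0.68, np.float64(0.17), np.float64(0.59)]
[-0.1, -3.24, -0.65, np.float64(0.17), np.float64(0.59)]
```

Emit:
{"name": "apply_moves", "arguments": {"deltas": [[-0.1,-3.17,-0.91,0.17,0.59],[-0.1,-3.18,-0.88,0.17,0.59],[-0.1,-3.19,-0.84,0.17,0.59],[-0.1,-3.2,-0.81,0.17,0.59],[-0.1,-3.21,-0.78,0.17,0.59],[-0.1,-3.22,-0.75,0.17,0.59],[-0.1,-3.22,-0.71,0.17,0.59],[-0.1,-3.23,-0.68,0.17,0.59]], "newtons": 40}}

```text
t: 4.05
eef_pos: [500.8, -176.6, 181.3]
ee_rot: [[0.084, 0.997, 0.0], [0.997, -0.084, -0.0], [-0.0, 0.0, -1.0]]
ft_force: [0.4, -0.1, -0.3]
width: 47.4
finger_force: 0.0
```

Emit:
{"name": "apply_moves", "arguments": {"deltas": [[-0.1,-3.24,-0.65,0.17,0.59],[-0.1,0,0,0,0],[-0.1,0,0,0,0],[-0.1,0,0,0,0]]}}

```text
t: 4.38
eef_pos: [492.4, -206.2, 179.4]
ee_rot: [[0.093, 0.996, 0.0], [0.996, -0.093, 0.0], [0.0, 0.0, -1.0]]
ft_force: [0.1, 0.5, -0.8]
width: 42.3
finger_force: 0.0
```

Run:
```python
from h import *
plan((492.7,-206.4,109),84.7,g=-.1,n=5)
```

```text
from [ 492.42 -206.19  179.45] a 84.65 t 4.3833 n 5
[-0.1, -0.0, 0.01, np.float64(1.41), np.float64(-0.01)]
[-0.1, -0.0, 0.01, np.float64(1.41), np.float64(-0.01)]
[-0.1, -0.0, 0.01, np.float64(1.41), np.float64(-0.01)]
[-0.1, -0.0, 0.01, np.float64(1.41), np.float64(-0.01)]
[-0.1, -0.0, 0.01, np.float64(1.41), np.float64(-0.01)]
```

Emit:
{"name": "apply_moves", "arguments": {"deltas": [[-0.1,0,0.02,1.4,0],[-0.1,0,0.01,1.4,0],[-0.1,0,0,1.4,0],[-0.1,0,0,1.4,0],[-0.1,0,0,1.44,0],[-0.1,0,0,0,0],[-0.1,0,0,0,0]]}}

```text
t: 4.97
eef_pos: [493.2, -204.9, 108.9]
ee_rot: [[0.09, 0.996, -0.001], [0.996, -0.09, 0.0], [0.0, -0.001, -1.0]]
ft_force: [0.4, 0.9, -0.3]
width: 42.8
finger_force: 0.0
```

Emit:
{"name": "apply_moves", "arguments": {"deltas": [[-0.5,0,0,0,0],[-0.7,0,0,0,0],[-1,0,0,0,0],[-1,0,0,0,0],[-1,0,0,0,0],[-1,0,0,0,0],[-1,0,0,0,0],[-1,0,0,0,0]], "newtons": 45}}

```text
t: 5.63
eef_pos: [493.1, -205.8, 109.1]
ee_rot: [[0.091, 0.996, 0.0], [0.996, -0.091, -0.0], [-0.0, 0.0, -1.0]]
ft_force: [-0.7, 0.9, 3.6]
width: 7.5
finger_force: 45.0
```

Emit:
{"name": "apply_moves", "arguments": {"deltas": [[-1,0,0,-0.4,0],[-1,0,0,-0.8,0],[-1,0,0,-1.2,0],[-1,0,0,-1.3,0],[-1,0,0,-1.3,0],[-1,0,0,-1.3,0],[-1,0,0,-1.3,0],[-1,0,0,-1.0,0]]}}

```text
t: 6.3
eef_pos: [493.0, -205.7, 196.2]
ee_rot: [[0.091, 0.996, 0.0], [0.996, -0.091, -0.0], [-0.0, 0.0, -1.0]]
ft_force: [0.1, -0.3, -4.5]
width: 7.6
finger_force: 45.0
```

Run:
```python
from h import *
plan((551.7,117.1,195),97.1,g=-1,n=16)
```

```text
from [ 493.02 -205.69  196.19] a 84.75 t 6.3 n 16
[-1, 2.04, 0.18, np.float64(0.01), np.float64(-0.77)]
[-1, 2.04, 0.21, np.float64(0.01), np.float64(-0.77)]
[-1, 2.04, 0.24, np.float64(0.01), np.float64(-0.77)]
[-1, 2.03, 0.26, np.float64(0.01), np.float64(-0.77)]
[-1, 2.03, 0.29, np.float64(0.01), np.float64(-0.77)]
[-1, 2.03, 0.32, np.float64(0.01), np.float64(-0.77)]
[-1, 2.02, 0.34, np.float64(0.01), np.float64(-0.77)]
[-1, 2.02, 0.37, np.float64(0.01), np.float64(-0.77)]
[-1, 2.01, 0.4, np.float64(0.01), np.float64(-0.77)]
[-1, 2.01, 0.43, np.float64(0.01), np.float64(-0.77)]
[-1, 2.0, 0.45, np.float64(0.01), np.float64(-0.77)]
[-1, 1.99, 0.48, np.float64(0.01), np.float64(-0.77)]
[-1, 1.99, 0.51, np.float64(0.01), np.float64(-0.77)]
[-1, 1.98, 0.53, np.float64(0.01), np.float64(-0.77)]
[-1, 1.97, 0.56, np.float64(0.01), np.float64(-0.77)]
[-1, 1.96, 0.59, np.float64(0.01), np.float64(-0.77)]
```

Emit:
{"name": "apply_moves", "arguments": {"deltas": [[-1,2.04,0.18,0,-0.77],[-1,2.04,0.21,0,-0.77],[-1,2.04,0.24,0,-0.77],[-1,2.03,0.26,0,-0.77],[-1,2.03,0.29,0,-0.77],[-1,2.03,0.32,0,-0.77],[-1,2.02,0.34,0,-0.77],[-1,2.02,0.37,0,-0.77]]}}

```text
t: 6.97
eef_pos: [522.3, -43.3, 195.1]
ee_rot: [[-0.016, 1.0, -0.0], [1.0, 0.016, 0.0], [0.0, -0.0, -1.0]]
ft_force: [0.1, -0.3, -4.9]
width: 7.7
finger_force: 45.0
```

Emit:
{"name": "apply_moves", "arguments": {"deltas": [[-1,2.01,0.4,0,-0.77],[-1,2.01,0.43,0,-0.77],[-1,2.0,0.45,0,-0.77],[-1,1.99,0.48,0,-0.77],[-1,1.99,0.51,0,-0.77],[-1,1.98,0.53,0,-0.77],[-1,1.97,0.56,0,-0.77],[-1,1.96,0.59,0,-0.77]]}}

```text
t: 7.63
eef_pos: [551.7, 118.0, 195.0]
ee_rot: [[-0.124, 0.992, -0.001], [0.992, 0.124, -0.0], [-0.0, -0.001, -1.0]]
ft_force: [1.0, 0.7, -6.2]
width: 7.9
finger_force: 45.0
```

Emit:
{"name": "apply_moves", "arguments": {"deltas": [[-1,0,0,0,0],[-1,0,0,0,0],[-1,0,0,0,0],[-1,0,0,0,0]]}}

```text
t: 7.97
eef_pos: [551.7, 116.3, 194.9]
ee_rot: [[-0.122, 0.992, -0.0], [0.992, 0.122, -0.0], [-0.0, -0.0, -1.0]]
ft_force: [-0.1, -0.5, -5.6]
width: 8.0
finger_force: 45.0
```

Run:
```python
from h import *
st=env.observe();w=env.get_image('wrist');np.savez('i4.npz',w=w,p=st['eef_pos'],R=st['ee_rot'])
print(st['eef_pos'],st['ee_rot'],st['t'])
save('w4',w,crop=(220,80,420,230),s=4)
plan((551.7,117.1,140),97.1,g=-1,n=4)
```

```text
[551.68 116.27 194.92] [[-0.12  0.99 -0.  ]
 [ 0.99  0.12 -0.  ]
 [-0.   -0.   -1.  ]] 7.9667
from [551.73 116.24 194.96] a 97.01 t 8.0167 n 4
[-1, 0.02, 0.0, np.float64(1.37), np.float64(-0.02)]
[-1, 0.02, 0.0, np.float64(1.37), np.float64(-0.02)]
[-1, 0.02, 0.0, np.float64(1.37), np.float64(-0.02)]
[-1, 0.02, 0.0, np.float64(1.37), np.float64(-0.02)]
```

View pics/w4.png

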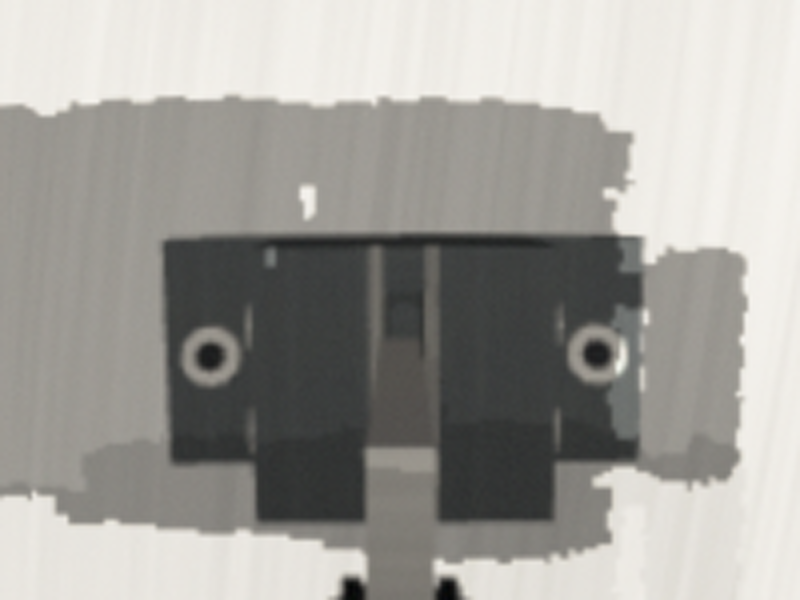

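The slot centre is at crop x≈404 and the leaf's lower end at ≈403, nearly aligned. Relative measurements ask for about +1.8 mm along y and +0.5 mm across.

Emit:
{"name": "apply_moves", "arguments": {"deltas": [[-1,0.18,0.05,0.5,-0.1],[-1,0,0,1.2,0],[-1,0,0,1.2,0],[-1,0,0,0.7,0],[-1,0,0,0.4,0],[-1,0,0,0.4,0],[-1,0,0,0.2,0],[-1,0,0,0,0]]}}

```text
t: 8.68
eef_pos: [552.1, 118.8, 148.7]
ee_rot: [[-0.125, 0.992, -0.0], [0.992, 0.125, -0.0], [-0.0, -0.0, -1.0]]
ft_force: [-0.4, -0.5, -4.6]
width: 7.9
finger_force: 45.0
```

Emit:
{"name": "apply_moves", "arguments": {"deltas": [[-1,0,0,0.5,0],[-1,0,0,0.5,0],[-1,0,0,0.5,0],[-1,0,0,0.5,0],[-1,0,0,0.5,0],[-1,0,0,0.5,0],[-1,0,0,0.3,0],[-1,0,0,0,0]]}}

```text
t: 9.35
eef_pos: [551.9, 118.8, 115.1]
ee_rot: [[-0.125, 0.992, -0.001], [0.992, 0.125, -0.0], [-0.0, -0.001, -1.0]]
ft_force: [0.0, 0.1, -5.5]
width: 7.9
finger_force: 45.0
```

Emit:
{"name": "apply_moves", "arguments": {"deltas": [[-1,0,0,0.2,0],[-1,0,0,0.2,0],[-1,0,0,0.1,0],[-1,0,0,0.05,0],[-1,0,0,0.05,0],[-1,0,0,0.05,0],[-1,0,0,0,0],[-1,0,0,0,0]]}}

```text
t: 10.02
eef_pos: [552.1, 118.9, 109.5]
ee_rot: [[-0.125, 0.992, 0.0], [0.992, 0.125, -0.0], [-0.0, 0.0, -1.0]]
ft_force: [0.3, -1.1, -4.8]
width: 7.9
finger_force: 45.0
```

Emit:
{"name": "apply_moves", "arguments": {"deltas": [[-1,0,0,0.05,0],[-1,0,0,0.05,0],[-1,0,0,0.05,0],[-1,0,0,0,0],[-1,0,0,0,0]]}}

```text
t: 10.43
eef_pos: [552.3, 118.9, 109.1]
ee_rot: [[-0.125, 0.992, 0.001], [0.992, 0.125, -0.0], [-0.0, 0.001, -1.0]]
ft_force: [-3.6, -0.8, 10.5]
width: 7.8
finger_force: 45.0
```

The force turned upward at z≈109.1, so the leaf is on the floor. I release it and rise.

Emit:
{"name": "apply_moves", "arguments": {"deltas": [[-0.8,0,0,0,0],[-0.6,0,0,0,0],[-0.3,0,0,0,0],[-0.1,0,0,0,0],[-0.1,0,0,0,0],[-0.1,0,0,0,0],[-0.1,0,0,0,0],[-0.1,0,0,0,0]]}}

```text
t: 11.1
eef_pos: [552.1, 118.9, 107.8]
ee_rot: [[-0.125, 0.992, -0.0], [0.992, 0.125, -0.0], [-0.0, -0.0, -1.0]]
ft_force: [-0.8, -1.1, -0.7]
width: 42.2
finger_force: 0.0
```

Emit:
{"name": "apply_moves", "arguments": {"deltas": [[-0.1,0,0,-1,0],[-0.1,0,0,-2,0],[-0.1,-1,0,-2.5,0],[-0.1,-4,0,-3,0],[-0.1,-4,0,-1.5,0],[-0.1,0,0,0,0],[-0.1,0,0,0,0],[-0.1,0,0,0,0]]}}

```text
t: 11.77
eef_pos: [562.1, 37.2, 202.8]
ee_rot: [[-0.124, 0.992, -0.0], [0.992, 0.124, 0.0], [0.0, -0.0, -1.0]]
ft_force: [0.3, -0.2, 0.3]
width: 42.8
finger_force: 0.0
```

Run:
```python
from h import *
st=env.observe();w=env.get_image('wrist');np.savez('i5.npz',w=w,p=st['eef_pos'],R=st['ee_rot'])
print(st['eef_pos'],st['ee_rot'],st['t'])
c,P=cam('wrist',st);u=proj(c,P,(553,100,130),True);x,y=int(u[0])-66,max(int(u[1])-50,0);print(u,x,y)
A=cv2.resize(w[y:y+100,x:x+133],(800,600),interpolation=cv2.INTER_CUBIC);save('w5',A)
```

```text
[562.1   37.21 202.76] [[-0.12  0.99 -0.  ]
 [ 0.99  0.12  0.  ]
 [ 0.   -0.   -1.  ]] 11.7667
[319.67 130.55] 253 80
```

View pics/w5.png

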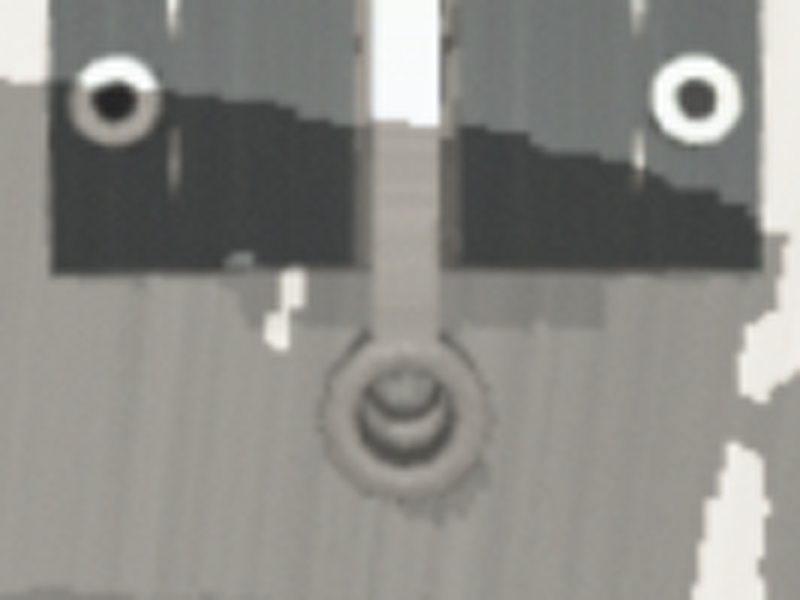

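The jamb leaf is seated: it lies centred in the slot, with its knuckle ring at crop (406,415) outside the open end. Now the door leaf.

Run:
```python
from h import *
c,P=cam('wrist');print(onz(c,P,320.7,149.2,130,True))
plan((556.3,-192.8,180),84.7,g=-.1,n=8)
```

```text
[555.31  86.79 130.  ]
from [562.01  37.76 202.39] a 97.18 t 11.8167 n 8
[-0.1, -2.85, -0.43, np.float64(0.28), np.float64(1.56)]
[-0.1, -2.86, -0.35, np.float64(0.28), np.float64(1.56)]
[-0.1, -2.87, -0.28, np.float64(0.28), np.float64(1.56)]
[-0.1, -2.88, -0.2, np.float64(0.28), np.float64(1.56)]
[-0.1, -2.88, -0.12, np.float64(0.28), np.float64(1.56)]
[-0.1, -2.88, -0.04, np.float64(0.28), np.float64(1.56)]
[-0.1, -2.88, 0.04, np.float64(0.28), np.float64(1.56)]
[-0.1, -2.88, 0.12, np.float64(0.28), np.float64(1.56)]
```

Emit:
{"name": "apply_moves", "arguments": {"deltas": [[-0.1,-2.85,-0.43,0.28,1.56],[-0.1,-2.86,-0.35,0.28,1.56],[-0.1,-2.87,-0.28,0.28,1.56],[-0.1,-2.88,-0.2,0.28,1.56],[-0.1,-2.88,-0.12,0.28,1.56],[-0.1,-2.88,-0.04,0.28,1.56],[-0.1,-2.88,0.04,0.28,1.56],[-0.1,-2.88,0.12,0.28,1.56]]}}

```text
t: 12.48
eef_pos: [556.6, -193.3, 179.4]
ee_rot: [[0.092, 0.996, -0.001], [0.996, -0.092, 0.001], [0.001, -0.001, -1.0]]
ft_force: [0.4, 0.4, 0.3]
width: 42.9
finger_force: 0.0
```

Emit:
{"name": "apply_moves", "arguments": {"deltas": [[-0.1,0,0,0,0],[-0.1,0,0,0,0],[-0.1,0,0,0,0],[-0.1,0,0,0,0]]}}

```text
t: 12.82
eef_pos: [556.8, -191.8, 180.0]
ee_rot: [[0.091, 0.996, -0.001], [0.996, -0.091, 0.0], [0.0, -0.001, -1.0]]
ft_force: [0.7, -0.9, 0.8]
width: 42.8
finger_force: 0.0
```

Run:
```python
from h import *
plan((556.3,-192.8,109),84.7,g=-.1,n=5)
```

```text
from [ 556.76 -191.83  180.01] a 84.8 t 12.8167 n 5
[-0.1, -0.02, -0.01, np.float64(1.42), np.float64(0.02)]
[-0.1, -0.02, -0.01, np.float64(1.42), np.float64(0.02)]
[-0.1, -0.02, -0.01, np.float64(1.42), np.float64(0.02)]
[-0.1, -0.02, -0.01, np.float64(1.42), np.float64(0.02)]
[-0.1, -0.02, -0.01, np.float64(1.42), np.float64(0.02)]
```

Emit:
{"name": "apply_moves", "arguments": {"deltas": [[-0.1,-0.05,-0.03,1.42,0],[-0.1,-0.05,-0.02,1.42,0],[-0.1,0,0,1.42,0],[-0.1,0,0,1.42,0],[-0.1,0,0,1.42,0],[-0.1,0,0,0,0],[-0.1,0,0,0,0]]}}

```text
t: 13.4
eef_pos: [556.1, -193.2, 109.1]
ee_rot: [[0.091, 0.996, -0.001], [0.996, -0.091, 0.0], [0.0, -0.001, -1.0]]
ft_force: [-0.1, 0.8, -0.1]
width: 42.9
finger_force: 0.0
```

Emit:
{"name": "apply_moves", "arguments": {"deltas": [[-0.5,0,0,0,0],[-0.7,0,0,0,0],[-1,0,0,0,0],[-1,0,0,0,0],[-1,0,0,0,0],[-1,0,0,0,0],[-1,0,0,0,0],[-1,0,0,0,0]]}}

```text
t: 14.07
eef_pos: [556.1, -194.4, 109.4]
ee_rot: [[0.093, 0.996, 0.0], [0.996, -0.093, -0.0], [-0.0, 0.0, -1.0]]
ft_force: [-0.5, -0.1, 3.2]
width: 7.7
finger_force: 45.0
```

Emit:
{"name": "apply_moves", "arguments": {"deltas": [[-1,0,0,-0.4,0],[-1,0,0,-0.8,0],[-1,0,0,-1.2,0],[-1,0,0,-1.3,0],[-1,0,0,-1.3,0],[-1,0,0,-1.3,0],[-1,0,0,-1.3,0],[-1,0,0,-1.0,0]]}}

```text
t: 14.73
eef_pos: [556.0, -194.3, 196.5]
ee_rot: [[0.093, 0.996, 0.0], [0.996, -0.093, -0.0], [-0.0, 0.0, -1.0]]
ft_force: [0.0, 1.0, -4.5]
width: 8.0
finger_force: 45.0
```

Run:
```python
from h import *
plan((567.3,-8,196),97.1,g=-1,n=8)
```

```text
from [ 556.   -194.3   196.47] a 84.69 t 14.7333 n 8
[-1, 2.33, -0.08, np.float64(0.01), np.float64(-1.55)]
[-1, 2.33, -0.01, np.float64(0.01), np.float64(-1.55)]
[-1, 2.33, 0.05, np.float64(0.01), np.float64(-1.55)]
[-1, 2.33, 0.11, np.float64(0.01), np.float64(-1.55)]
[-1, 2.33, 0.18, np.float64(0.01), np.float64(-1.55)]
[-1, 2.32, 0.24, np.float64(0.01), np.float64(-1.55)]
[-1, 2.31, 0.3, np.float64(0.01), np.float64(-1.55)]
[-1, 2.3, 0.37, np.float64(0.01), np.float64(-1.55)]
```

Emit:
{"name": "apply_moves", "arguments": {"deltas": [[-1,2.33,-0.08,0,-1.55],[-1,2.33,-0.01,0,-1.55],[-1,2.33,0.05,0,-1.55],[-1,2.33,0.11,0,-1.55],[-1,2.33,0.18,0,-1.55],[-1,2.32,0.24,0,-1.55],[-1,2.31,0.3,0,-1.55],[-1,2.3,0.37,0,-1.55]]}}

```text
t: 15.4
eef_pos: [567.1, -7.0, 195.3]
ee_rot: [[-0.125, 0.992, -0.0], [0.992, 0.125, -0.0], [-0.0, -0.0, -1.0]]
ft_force: [0.7, -1.0, -3.8]
width: 7.6
finger_force: 45.0
```

Emit:
{"name": "apply_moves", "arguments": {"deltas": [[-1,0,0,0.8,0],[-1,0,0,1.5,0],[-1,0,0,1.8,0],[-1,0,0,1.8,0],[-1,0,0,1.5,0],[-1,0,0,0.9,0],[-1,0,0,0.35,0],[-1,0,0,0,0]]}}

```text
t: 16.07
eef_pos: [567.1, -8.3, 108.2]
ee_rot: [[-0.123, 0.992, -0.001], [0.992, 0.123, 0.0], [0.0, -0.001, -1.0]]
ft_force: [-0.3, 1.3, -3.4]
width: 7.6
finger_force: 45.0
```

Run:
```python
from h import *
st=env.observe();w=env.get_image('wrist');np.savez('i6.npz',w=w,p=st['eef_pos'],R=st['ee_rot'])
print(st['eef_pos'],st['ee_rot'],st['t'],st['ft_force'])
c,P=cam('wrist',st)
R=st['ee_rot'];X=R[:,0]
k=st['eef_pos']+35.3*X
print('pred door ring',proj(c,P,[k[0],k[1],99.5],True),'jamb',proj(c,P,(555.5,86.6,130),True))
save('w6',w,crop=(220,70,420,220),s=4)
```

```text
[567.13  -8.33 108.15] [[-0.12  0.99 -0.  ]
 [ 0.99  0.12  0.  ]
 [ 0.   -0.   -1.  ]] 16.0667 [-0.29  1.28 -3.35]
pred door ring [321.96 183.66] jamb [322.91  62.17]
```

View pics/w6.png

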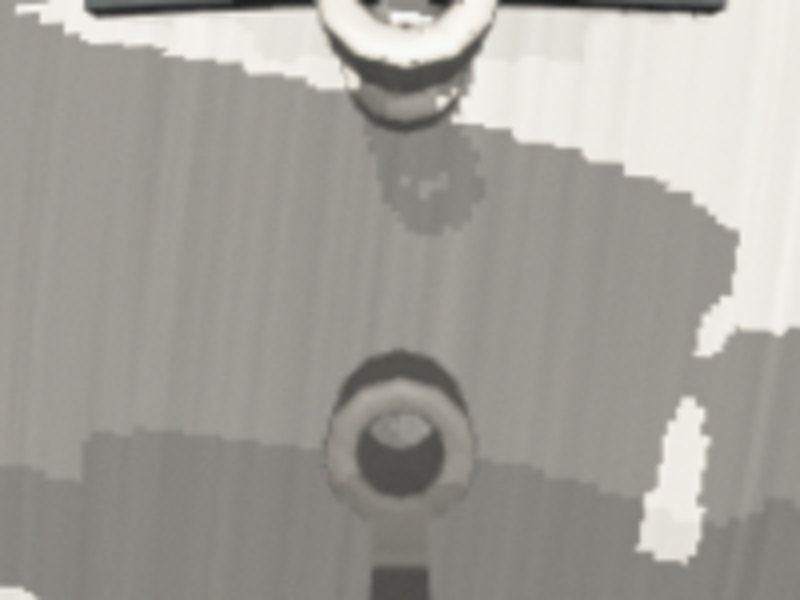

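Door knuckle ring is at crop (400,453) and the jamb ring at ~(407,-30), almost in line. I advance halfway, shift 0.6 mm sideways and measure both rings numerically.

Emit:
{"name": "apply_moves", "arguments": {"deltas": [[-1,0.5,0.06,-0.05,0],[-1,0.8,0,0,0],[-1,0.8,0,0,0],[-1,0.6,0,0,0],[-1,0.3,0,0,0],[-1,0,0,0,0],[-1,0,0,0,0],[-1,0,0,0,0]]}}

```text
t: 16.78
eef_pos: [564.3, 21.6, 109.2]
ee_rot: [[-0.124, 0.992, 0.0], [0.992, 0.124, -0.0], [-0.0, 0.0, -1.0]]
ft_force: [0.4, 0.1, -4.0]
width: 7.7
finger_force: 45.0
```

```bash
cat > m.py <<'E'
from h import *
st=env.observe();w=env.get_image('wrist');np.savez('i7.npz',w=w,p=st['eef_pos'],R=st['ee_rot'])
print(st['eef_pos'],st['ee_rot'][:2,0],st['t'],st['ft_force'])
c,P=cam('wrist',st);R=st['ee_rot']
x0,y0,S=250,60,4
g=cv2.cvtColor(w,cv2.COLOR_RGB2GRAY)[y0:y0+150,x0:x0+140]
g=cv2.GaussianBlur(cv2.resize(g,None,fx=S,fy=S,interpolation=cv2.INTER_CUBIC),(0,0),3)
for lo,hi in((32,62),(62,110)):
    C=cv2.HoughCircles(g,cv2.HOUGH_GRADIENT_ALT,1,15,param1=60,param2=.6,minRadius=lo,maxRadius=hi)
    if C is None: print('none');continue
    for u,v,r in C[0]:
        U,V=x0+(u+.5)/S-.5,y0+(v+.5)/S-.5
        o=[]
        for z in(130,99.5):
            p=onz(c,P,U,V,z,True);d=np.linalg.norm(p-P[:3,3]);o.append((R.T@(p-st['eef_pos']))[:2]);o.append(r/S/309.7*d)
        print('px',U,V,'| z130 tool xy',o[0],'r',round(o[1],1),'| z99.5',o[2],'r',round(o[3],1))
E
python3 m.py
```

```text
[564.27  21.63 109.18] [-0.12  0.99] 16.7833 [ 0.44  0.08 -3.99]
px 320.125 130.125 | z130 tool xy [65.1  -1.08] r 6.3 | z99.5 [64.66 -1.02] r 7.7
px 320.125 130.125 | z130 tool xy [65.1  -1.08] r 4.4 | z99.5 [64.66 -1.02] r 5.4
px 318.375 79.875 | z130 tool xy [87.69 -1.86] r 5.1 | z99.5 [92.23 -1.98] r 6.3
px 320.125 130.125 | z130 tool xy [65.1  -1.08] r 5.3 | z99.5 [64.66 -1.02] r 6.5
none
```

Run:
```python
from h import *
for n in('i6.npz','i7.npz'):
    d=np.load(n);st=dict(eef_pos=d['p'],ee_rot=d['R']);c,P=cam('wrist',st)
    x0,y0,S=290,155,6
    g=cv2.cvtColor(d['w'],cv2.COLOR_RGB2GRAY)[y0:y0+55,x0:x0+60]
    g=cv2.createCLAHE(3,(2,2)).apply(g)
    g=cv2.GaussianBlur(cv2.resize(g,None,fx=S,fy=S,interpolation=cv2.INTER_CUBIC),(0,0),3)
    for lo,hi in((45,85),(90,135)):
        C=cv2.HoughCircles(g,cv2.HOUGH_GRADIENT,1,200,param1=60,param2=12,minRadius=lo,maxRadius=hi)
        if C is None: print(n,'none');continue
        for u,v,r in C[0]:
            U,V=x0+(u+.5)/S-.5,y0+(v+.5)/S-.5
            p=onz(c,P,U,V,99.5,True);print(n,U,V,(d['R'].T@(p-d['p']))[:2],'r',r/S/309.7*np.linalg.norm(p-P[:3,3]))
```

```text
i6.npz 319.5 182.83333 [35.76 -1.34] r 6.39372047182852
i6.npz 319.33334 173.83333 [40.78 -1.44] r 9.140703242420221
i7.npz 319.5 183.0 [35.48 -1.34] r 6.4513402816208325
i7.npz 319.5 182.5 [35.76 -1.34] r 9.85888985497476
```

Emit:
{"name": "apply_moves", "arguments": {"deltas": [[-1,0.3,0.02,0,0],[-1,0.4,0,0,0],[-1,0.4,0,0,0],[-1,0.3,0,0,0],[-1,0.3,0,0,0],[-1,0.2,0,0,0],[-1,0.1,0,0,0],[-1,0,0,0,0]]}}

```text
t: 17.5
eef_pos: [561.9, 41.8, 109.1]
ee_rot: [[-0.124, 0.992, 0.0], [0.992, 0.124, -0.0], [-0.0, 0.0, -1.0]]
ft_force: [0.7, -0.3, -4.1]
width: 7.4
finger_force: 45.0
```

Emit:
{"name": "apply_moves", "arguments": {"deltas": [[-1,0.25,0,0,0],[-1,0.25,0,0,0],[-1,0.2,0,0,0],[-1,0.15,0,0,0],[-1,0.1,0,0,0],[-1,0,0,0,0],[-1,0,0,0,0],[-1,0,0,0,0]]}}

```text
t: 18.17
eef_pos: [560.8, 51.0, 109.2]
ee_rot: [[-0.123, 0.992, 0.0], [0.992, 0.123, -0.0], [-0.0, 0.0, -1.0]]
ft_force: [-0.1, 0.1, -4.3]
width: 7.8
finger_force: 45.0
```

```bash
sed -i 's/^x0,y0,S=.*/x0,y0,S=250,110,4/' m.py; python3 m.py; python3 -c "
from h import *
for i in range(1):
  for n in ('scene','side'): np.save('f_'+n,env.get_image(n))
"
```

```text
[560.79  50.95 109.16] [-0.12  0.99] 18.1667 [-0.06  0.09 -4.34]
px 318.875 193.125 | z130 tool xy [36.48 -1.63] r 6.1 | z99.5 [29.73 -1.69] r 7.5
none
```

Emit:
{"name": "apply_moves", "arguments": {"deltas": [[-1,0.07,-0.03,0,0],[-1,0,0,0,0],[-1,0,0,0,0],[-1,0,0,0,0],[-1,0,0,0,0],[-1,0,0,0,0],[-1,0,0,0,0],[-1,0,0,0,0]]}}

```text
t: 18.98
eef_pos: [560.4, 51.7, 109.1]
ee_rot: [[-0.123, 0.992, -0.0], [0.992, 0.123, -0.0], [-0.0, -0.0, -1.0]]
ft_force: [0.1, -0.9, -4.3]
width: 7.7
finger_force: 45.0
```

```bash
python3 m.py;python3 m.py
```

```text
[560.36  51.67 109.11] [-0.12  0.99] 18.9833 [ 0.14 -0.88 -4.31]
px 320.125 196.125 | z130 tool xy [35.08 -1.05] r 6.1 | z99.5 [28.02 -0.99] r 7.4
none
[560.4   51.64 109.13] [-0.12  0.99] 19.0333 [-0.64  0.26 -4.73]
px 320.125 195.625 | z130 tool xy [35.32 -1.05] r 6.0 | z99.5 [28.31 -0.99] r 7.3
px 319.375 186.625 | z130 tool xy [39.52 -1.4 ] r 4.7 | z99.5 [33.44 -1.41] r 5.7
none
```

Residual is about 0.4 mm along and 0.25 mm across. The wrist carries only the leaf's weight (4.3-4.7 N), so there is no contact. Handing in.

```bash
python3 -c "
from bench import env
print(env.job_done())"
```

```text
the job is handed in; nothing more can be done
None
```

I handed the job in at about 19 s: the jamb leaf is fully home in the block and released, and the door leaf is held in the gripper with its knuckle between the jamb knuckles, hole axes within about 0.5 mm by the wrist camera, and no contact force felt.

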